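# Tip bearing balls into a shallow feeder

## Task

Slide the blue cover of the ball feeder fully open, then use the scoop to tip all five steel balls into the feeder tray: bring the scoop's lip down to within 3 cm of the tray's rim before tipping it so that none bounce out, and do not touch the balls with the fingers. Finally stand the empty scoop upright back on the black foam pad it came from, leaving the cover open and the motor, suction cup and jar where they are.

Things in the scene. Friction and masses are not known exactly. Their poses are not given: they have to be found in the camera images.
- scoop: Orange open-nosed scoop, white handle, 130 to 210 g, holding the balls. Origin: underside of the pan; x along the handle, away from the nose; z up. Flat floor 3 mm thick, x = -20 to 50 mm, 60 mm wide inside (66 outside); side walls 36 mm, back wall 42 mm high, at x = 50 to 53. Handle: x = 51 to 159 mm, 20 mm wide (y), 30 to 52 mm above the underside. Stands level on its flat floor.
- scoop_lip (a point): Middle of the open nose's upper edge, over which the balls roll out: scoop x = -68 mm, 16 mm above its underside. From x = -20 mm the scoop's floor rises to it at 15 degrees, so the balls stay in while level and roll out once it is tipped nose-down by more than about 15 degrees. Axes as the scoop's.
- scoop_grip (a point): Centre of the place to grip the handle: 98 mm from the scoop origin along its +x, 41 mm above its underside. Axes as the scoop's; pinch across y, 20 mm wide.
- feeder: Fixed ball feeder: shallow aluminium tray on a grey base. Origin: underside centre, on the bench; z up. Inside, the tray is 108 mm (x) by 134 mm (y), centred on the origin; floor 25 mm, rim 44 mm above the bench (19 mm deep). Two dark rails at y = +-75 mm, tops 44 mm high, run out to x = -176 mm and carry the cover.
- cover (a joint): Slide of the flat blue cover over the tray, in m: 0 = shut over the whole tray (it starts at 0 to 0.02), 0.115 = fully open (end stop). Opens to the feeder's -x (roughly towards the robot), stays where left, takes 1 to 3 N. Cover 116 mm (x) by 156 mm (y), 3 mm thick, top 48 mm above the bench; fully open, its far edge is at feeder x = -57 mm, clear of the tray.
- cover_tab (a point): Centre of the yellow upright tab on the cover: 56 mm long (feeder y), 8 mm thick (feeder x), standing from 48 to 76 mm above the bench; this point is 62 mm above the bench. It lies at feeder y = 0, x = 46 mm less the cover's slide. Axes as the feeder's.
- pad: Fixed black foam pad on which the scoop stands, 200 mm (x) by 150 mm (y), 12 mm thick. Origin: underside centre; its top is 12 mm above the bench.
- ball0_center (a point): Centre of a loose polished steel ball, 18 mm in diameter, 24 g; it starts in the scoop.
- ball1_center (a point): Centre of a loose polished steel ball, 18 mm in diameter, 24 g; it starts in the scoop.
- ball2_center (a point): Centre of a loose polished steel ball, 18 mm in diameter, 24 g; it starts in the scoop.
- ball3_center (a point): Centre of a loose polished steel ball, 18 mm in diameter, 24 g; it starts in the scoop.
- ball4_center (a point): Centre of a loose polished steel ball, 18 mm in diameter, 24 g; it starts in the scoop.
- motor: Bystander: black and silver square stepper motor standing with its shaft up, 42 mm square, 62 mm high with shaft. Origin: underside centre.
- suction_cup: Bystander: black rubber suction cup with brass and steel stem, standing on its cup, 38 mm across, 74 mm high. Origin: underside centre.
- jar: Bystander: white screw jar with blue cap, 50 mm across, 70 mm high. Origin: underside centre.
- ball0: The same ball as point ball0_center; its origin is a point on the ball's surface that turns with it, so use the point for its place.
- ball1: The same ball as point ball1_center; its origin is a point on the ball's surface that turns with it, so use the point for its place.
- ball2: The same ball as point ball2_center; its origin is a point on the ball's surface that turns with it, so use the point for its place.
- ball3: The same ball as point ball3_center; its origin is a point on the ball's surface that turns with it, so use the point for its place.
- ball4: The same ball as point ball4_center; its origin is a point on the ball's surface that turns with it, so use the point for its place.
Things that resemble listed ones, but are neither listed nor needed, are in the scene too. Leave any purple look-alike of the scoop alone.

How it is judged:
On the way, in this order (a step that is already met when the one before it is completed fails the run):
1. the feeder cover is slid open (to 105 mm or more of its 115 mm) (value of joint cover above 0.105 m), for 0.2 s.
2. all five balls are in the feeder tray (x of ball0_center in the frame of feeder between -0.055 and 0.055 m and y of ball0_center in the frame of feeder between -0.068 and 0.068 m and z of ball0_center in the frame of feeder between 0.02 and 0.044 m and x of ball1_center in the frame of feeder between -0.055 and 0.055 m and y of ball1_center in the frame of feeder between -0.068 and 0.068 m and z of ball1_center in the frame of feeder between 0.02 and 0.044 m and x of ball2_center in the frame of feeder between -0.055 and 0.055 m and y of ball2_center in the frame of feeder between -0.068 and 0.068 m and z of ball2_center in the frame of feeder between 0.02 and 0.044 m and x of ball3_center in the frame of feeder between -0.055 and 0.055 m and y of ball3_center in the frame of feeder between -0.068 and 0.068 m and z of ball3_center in the frame of feeder between 0.02 and 0.044 m and x of ball4_center in the frame of feeder between -0.055 and 0.055 m and y of ball4_center in the frame of feeder between -0.068 and 0.068 m and z of ball4_center in the frame of feeder between 0.02 and 0.044 m), for 0.3 s.
At the end, for the whole second after the job is handed in: The cover is open by 105 mm or more; all five balls lie in the feeder tray below its rim, nearly still (under 50 mm/s); the scoop stands upright (within 0.1 rad), at rest on the black pad (its underside within 5 mm of the pad's top, its origin within 85 mm in x and 65 mm in y of the pad's centre) (all of step 2 and value of joint cover above 0.105 m and linear speed of each of ball0, ball1, ball2, ball3, ball4 below 0.05 m/s and angle between scoop's own z axis and vertical below 0.1 rad and z of scoop in the frame of pad between 0.008 and 0.017 m and x of scoop in the frame of pad between -0.085 and 0.085 m and y of scoop in the frame of pad between -0.065 and 0.065 m and linear speed of scoop below 0.02 m/s); the robot touches nothing.
It fails at once if the scoop is tipped more than 0.35 rad with its lip more than 36 mm above the tray's rim, while any ball is not yet in the tray (angle between scoop's own z axis and vertical above 0.35 rad and z of scoop_lip in the frame of feeder above 0.08 m and not ((x of ball0_center in the frame of feeder between -0.055 and 0.055 m and y of ball0_center in the frame of feeder between -0.068 and 0.068 m and z of ball0_center in the frame of feeder between 0.02 and 0.044 m) and (x of ball1_center in the frame of feeder between -0.055 and 0.055 m and y of ball1_center in the frame of feeder between -0.068 and 0.068 m and z of ball1_center in the frame of feeder between 0.02 and 0.044 m) and (x of ball2_center in the frame of feeder between -0.055 and 0.055 m and y of ball2_center in the frame of feeder between -0.068 and 0.068 m and z of ball2_center in the frame of feeder between 0.02 and 0.044 m) and (x of ball3_center in the frame of feeder between -0.055 and 0.055 m and y of ball3_center in the frame of feeder between -0.068 and 0.068 m and z of ball3_center in the frame of feeder between 0.02 and 0.044 m) and (x of ball4_center in the frame of feeder between -0.055 and 0.055 m and y of ball4_center in the frame of feeder between -0.068 and 0.068 m and z of ball4_center in the frame of feeder between 0.02 and 0.044 m))).
It fails at once if a ball is touched with the fingers (contact force between the fingers and ball0 above 0.3 N or contact force between the fingers and ball1 above 0.3 N or contact force between the fingers and ball2 above 0.3 N or contact force between the fingers and ball3 above 0.3 N or contact force between the fingers and ball4 above 0.3 N).
It fails at once if the motor, suction cup or jar is moved by more than 20 mm (distance of any of motor, suction_cup, jar from where it was at the start of the episode above 0.02 m).
It also fails if it takes over 64 s, if anything falls off the work surface, if the arm or the gripper's body presses on something with over 40 N, if the wrist force passes 120 N, or if a joint passes its speed limit or range.

## Robot

A 6-joint arm with a two-finger parallel gripper is mounted at the origin on the work surface. World frame = base frame: x ahead of the robot, y to its left, z up, the work surface at z = 0. Lengths are in m, angles in rad, forces in N, time in s.
With the tool pointing down it reaches from about 0.275 to 0.75 m from the base axis. Payload 10.2 kg.
Tool frame: the origin (TCP) lies midway between the tips of the shut fingers; the grasp point (between the pads) lies 19 mm behind it (env.hold_point_z is the distance from the TCP to the grasp point, in m); z points along the fingers, y is the line along which they close (so a half turn about z gives the same grasp; the last joint's range is limited). The gripper opens to 85 mm and grips with 20 to 120 N. Pads are 22 mm wide; open, the fingers measure 114 mm over their backs; the gripper's body (76 mm by 85 mm) begins 54 mm behind the grasp point. The pads swing forward as they close: fully open they stand 13 mm farther back than shut.
Start: joints at [0.907, 0.313, 1.498, -0, 1.331, -0.223], TCP at [0.224, 0.475, 0.231] pointing down, gripper open.
Joint ranges: [-2.94, 2.94], [-0.97, 2.17], [0.19, 2.56], [-1.23, 4.37], [0.02, 3.11], [-2.88, 2.88]. Speed limits (rad/s): [2.39, 2.39, 3.01, 3.14, 3.14, 3.14].

## Interface

Orientations are given as a unit quaternion [x, y, z, w].
In Python, from bench import env, kinematics, monitor, eyes, job gives the robot as it stands. The module is installed in compiled form; this text tells all that it offers. Calls block until the motion is done:
- env.reach(position, orientation): joint-space move of the TCP to a pose.
- env.movel(position, velocity=0.15, frame=None, guard=None): straight line of the TCP; frame=None keeps the orientation; velocity is the mean speed in m/s. With guard (N) it stops when the force on the tool has changed by that much, and returns True; else False.
- env.set_joints(angles): joint-space move.
- env.release() and env.close_gripper(effort=None): open the fingers fully, or close them until they stop; effort is the grip in N (None keeps the last).
- env.hold(seconds).
- kinematics.ik(position, orientation): joint angles nearest the present ones, or None.
- monitor.sense(): the state.
- eyes.grab_frame(name): name is "scene" or "top" or "wrist"; returns a dict with "frame" (480x640x3 uint8, red, green, blue), "mtx" (3x3 intrinsics, pixels), "view" (4x4, takes a point from world to camera coordinates). Camera axes: x right, y down, z forward; pixel columns grow to the right and rows downward; lengths in m; the calibration is good to about 2 mm. A picture is of the moment at which its call begins. There is no depth.
A pose or a line that the arm cannot do raises env.MotionError and nothing moves.
- job.hand_in(): hands the job in; it is judged then, once.
The state is a dict: "clock": time; "joints": joint angles; "qvel": joint speeds; "joint_efforts": joint torques, N m; "position": TCP position; "ee_rot": TCP orientation; "contact_force": force on the tool from outside, world axes, zero at the start; "ft_torque": the same for the moment, N m; "finger_gap": opening from 0.0 (shut) to 1.0 (fully open); "gripper_force": force on a finger pad.
Only numpy, scipy, OpenCV 4.12 (cv2) and the standard library are available. Lean on these libraries where they do the work, as an engineer would, in place of code of your own. Each camera call takes 0.05 s, during which the arm holds its last target. There are 200 camera calls.

## Working session

There is one attempt and no reset: what is moved stays moved. The work goes in short steps, each a Python script; the robot and the scene stay as the last script left them, time stands still between calls to the robot, and variables do not carry over. Pictures are saved under pics/ and viewed, at most 10 in all, crops included, and the job is handed in when it is done.

```bash
mkdir -p pics
cat > h.py <<'E'
import numpy as np, cv2
from bench import env, kinematics, monitor, eyes, job
from scipy.spatial.transform import Rotation as R
def snap(n,fn=None):
    f=eyes.grab_frame(n)
    if fn: cv2.imwrite('pics/'+fn,cv2.cvtColor(f['frame'],cv2.COLOR_RGB2BGR))
    return f
def ray(f,px,z):
    V=np.array(f['view']);Rm=V[:3,:3];c=-Rm.T@V[:3,3]
    d=Rm.T@np.linalg.inv(f['mtx'])@np.array([px[0],px[1],1.])
    return c+d*(z-c[2])/d[2]
def proj(f,p):
    V=np.array(f['view']);q=f['mtx']@(V[:3,:3]@np.array(p)+V[:3,3]);return q[:2]/q[2]
E
python3 - <<'E'
from h import *
import pickle
t=snap('top','top0.png');s=snap('scene','scene0.png')
pickle.dump((t,s),open('f0.pkl','wb'))
print(monitor.sense())
E
```

```text
{'clock': 0.1, 'joints': array([ 9.06625215e-01,  3.13393080e-01,  1.49832998e+00, -2.93640971e-05,
        1.33097038e+00, -2.23416274e-01]), 'qvel': array([-0.000984  , -0.00057449, -0.00286846,  0.00069391, -0.00088724,
       -0.00112995]), 'joint_efforts': array([ 1.62403325e-03, -4.12908447e+01, -2.60139620e+01, -2.21361615e-04,
        3.08951014e-03,  4.04997593e-05]), 'position': array([0.22386797, 0.47464222, 0.23080451]), 'ee_rot': array([ 2.18594486e-01,  9.75815632e-01, -5.03196409e-04, -2.23441868e-04]), 'contact_force': array([ 0.47498591, -1.16579103, -0.84545682]), 'ft_torque': array([-0.05701   ,  0.0058888 ,  0.01919511]), 'gripper_force': 0.0, 'finger_gap': 1.000997526564263}
```

View pics/top0.png

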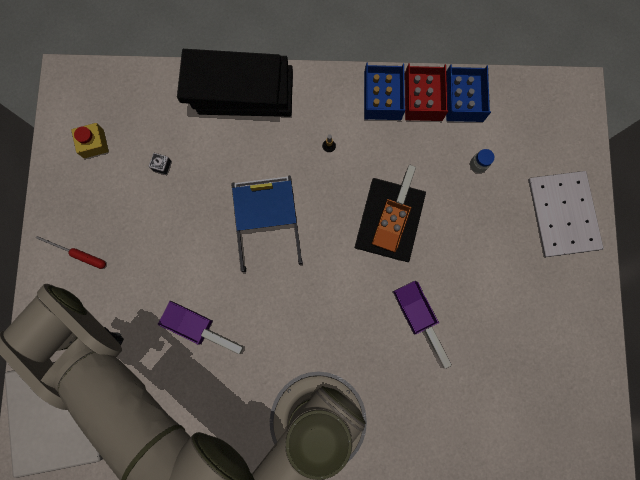

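View pics/scene0.png

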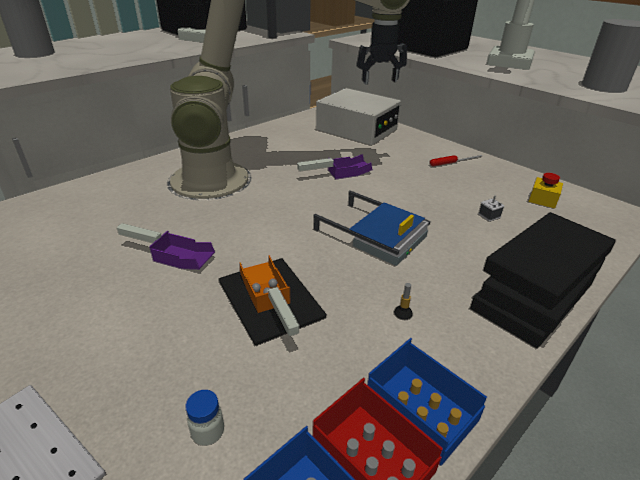

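The top view shows these look-alikes for the scoop:
- the orange scoop at (392,222), with its white handle up to (410,168), standing on the black pad
- a purple scoop at (187,322)
- a purple scoop at (415,305)

I choose the orange one. The feeder cover is at (265,208) with its yellow tab at (261,187), and the rails run down to (243,268) and (299,262). The scene view agrees, with the scoop at (265,285) and the tab at (406,225).

```bash
cat > meas.py <<'E'
from h import *
def mask(f,lo,hi,box=None):
    m=cv2.inRange(cv2.cvtColor(f['frame'],cv2.COLOR_RGB2HSV),lo,hi)
    if box:
        k=np.zeros_like(m);x0,y0,x1,y1=box;k[y0:y1,x0:x1]=1;m=m*k
    return m
def rect(m):
    c=max(cv2.findContours(m,cv2.RETR_EXTERNAL,cv2.CHAIN_APPROX_NONE)[0],key=cv2.contourArea)
    return c,cv2.minAreaRect(c)
E
python3 - <<'E'
from meas import *
import pickle
t,s=pickle.load(open('f0.pkl','rb'))
def show(n,m,z):
    c,r=rect(m);b=cv2.boxPoints(r)
    print(n,r,'ctr',ray(t,r[0],z).round(4),'corners',[ray(t,p,z)[:2].round(3).tolist() for p in b])
show('tab',mask(t,(18,120,80),(35,255,255),(220,160,310,220)),.076)
show('cover',mask(t,(100,120,40),(125,255,255),(220,160,310,250)),.048)
show('pan',mask(t,(5,150,80),(17,255,255),(350,160,440,270)),.03)
show('handle',mask(t,(0,0,130),(180,50,255),(396,160,420,206)),.052)
show('pad',mask(t,(0,0,0),(180,255,45),(345,170,435,270)),.012)
for n,p in dict(railL=(243,268),railR=(300,262)).items(): print(n,ray(t,p,.044))
for n,p,z in [('motor',(160,162),.05),('suction',(329,146),.03),('jar',(485,158),.07),('ball',(393,222),.02)]: print(n,ray(t,p,z).round(3))
crop=cv2.cvtColor(t['frame'][150:280,220:440],cv2.COLOR_RGB2BGR)
cv2.imwrite('pics/crop.png',cv2.resize(crop,None,fx=3.6,fy=3.6,interpolation=cv2.INTER_CUBIC))
E
```

```text
tab ((260.5307922363281, 185.2461700439453), (2.604729175567627, 21.333974838256836), 82.87498474121094) ctr [0.5925 0.1576 0.076 ] corners [[0.592, 0.185], [0.6, 0.131], [0.593, 0.13], [0.585, 0.184]]
cover ((263.51025390625, 205.07931518554688), (42.90238952636719, 59.92257308959961), 82.64761352539062) ctr [0.5467 0.1509 0.048 ] corners [[0.592, 0.238], [0.616, 0.082], [0.502, 0.065], [0.479, 0.218]]
pan ((390.8000183105469, 226.10000610351562), (24.981992721557617, 45.2205696105957), 18.434947967529297) ctr [ 0.5015 -0.1846  0.03  ] corners [[0.454, -0.135], [0.57, -0.172], [0.55, -0.235], [0.434, -0.197]]
handle ((405.81219482421875, 183.59169006347656), (5.999199867248535, 37.94567108154297), 18.970407485961914) ctr [ 0.6121 -0.2216  0.052 ] corners [[0.566, -0.198], [0.664, -0.231], [0.659, -0.246], [0.561, -0.212]]
pad ((390.11767578125, 219.52940368652344), (56.26826477050781, 73.24575805664062), 14.03624439239502) ctr [ 0.5228 -0.1854  0.012 ] corners [[0.443, -0.089], [0.639, -0.136], [0.604, -0.284], [0.41, -0.234]]
railL [0.38113851 0.19742451 0.044     ]
railR [0.39959953 0.0517766  0.044     ]
motor [0.657 0.428 0.05 ]
suction [ 0.719 -0.018  0.03 ]
jar [ 0.681 -0.428  0.07 ]
ball [ 0.515 -0.192  0.02 ]
```

View pics/crop.png

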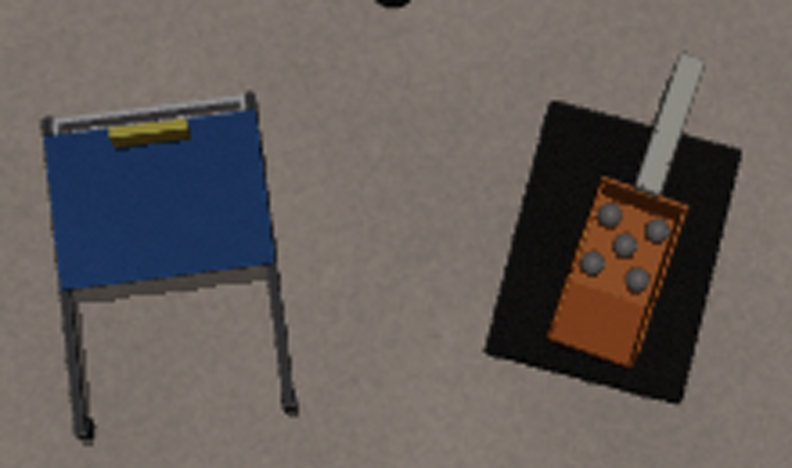

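The crop confirms the choice: the orange scoop holds five balls and stands on the pad, and the blue cover has its yellow tab at the far edge. Next I grip the tab and slide the cover open.

```bash
cat >> h.py <<'E'
def quat(yaw,tilt=0,flip=False):
    """tool down with closing axis y at +90deg from yaw (scoop frame yaw), tilted nose-down"""
    S=R.from_euler('ZY',[yaw,-tilt])
    T=R.from_matrix([[1,0,0],[0,-1,0],[0,0,-1]]) if not flip else R.from_matrix([[-1,0,0],[0,1,0],[0,0,-1]])
    return (S*T).as_quat()
def best(p,yaw,tilt=0):
    for fl in (False,True):
        try: j=kinematics.ik(p,quat(yaw,tilt,fl))
        except Exception as e: j=None
        print(fl,None if j is None else np.round(j,2))
E
python3 - <<'E'
from h import *
fy=np.radians(8.4)
best([.592,.1575,.2],fy-np.pi/2)
gs=np.radians(-18.4)
best([.60,-.217,.2],gs)
for t in (0,.3,.7): best([.59,-.05,.15],fy-np.pi/2,t)
E
```

```text
False None
True [ 0.07  0.53  1.26 -0.    1.35 -0.08]
False [-0.53  0.59  1.17 -0.    1.39  1.36]
True [-0.53  0.59  1.17 -0.    1.39 -1.78]
False [-0.28  0.53  1.4  -0.    1.22  2.71]
True [-0.28  0.53  1.4  -0.    1.22 -0.43]
False None
True [-0.16  0.51  1.45 -0.32  1.1  -0.17]
False None
True [-0.01  0.57  1.51 -0.8   1.1   0.24]
```

Run:
```python
from h import *
fy=np.radians(8.4);q=quat(fy-np.pi/2,0,True)
u=np.array([np.cos(fy),np.sin(fy),0])
p=np.array([.5915,.1575,.13])
env.reach(p,q)
print(env.movel([p[0],p[1],.056],velocity=.12,guard=10))
env.close_gripper(effort=30)
s=monitor.sense();print(s['clock'],s['position'],s['finger_gap'],s['gripper_force'])
a=s['position'].copy()
print(env.movel(a-u*.118,velocity=.07,guard=15))
s=monitor.sense();print(s['clock'],s['position'],s['contact_force'],np.linalg.norm(s['position']-a))
env.release()
b=s['position'];env.movel([b[0],b[1],.2],velocity=.2)
env.reach([.60,-.217,.24],quat(np.radians(-18.4),0,True))
f=snap('wrist','w1.png');t=snap('top','top1.png');
import pickle;pickle.dump((f,t),open('f1.pkl','wb'))
print(monitor.sense()['clock'])
```

```text
False
3.3583 [0.59157104 0.15748746 0.05617021] 0.0828567789867489 32.207486629486084
True
4.6833 [0.49053149 0.14210593 0.05633115] [ 5.67773923  1.11905219 -2.37397733] 0.102203759563209
7.875
```

Run:
```python
from meas import *
import pickle
f,t=pickle.load(open('f1.pkl','rb'))
m=mask(t,(18,120,80),(35,255,255),(220,160,310,260));c,r=rect(m);print('tab',ray(t,r[0],.076))
crop=cv2.cvtColor(t['frame'][150:290,210:440],cv2.COLOR_RGB2BGR)
a=cv2.resize(crop,(480,292),interpolation=cv2.INTER_CUBIC)
b=cv2.resize(cv2.cvtColor(f['frame'],cv2.COLOR_RGB2BGR),(640,480))[:, :]
cv2.imwrite('pics/c2.png',np.vstack([cv2.resize(a,(480,240)),cv2.resize(b,(480,360))]))
```

```text
tab [0.49401663 0.12586487 0.076     ]
```

View pics/c2.png

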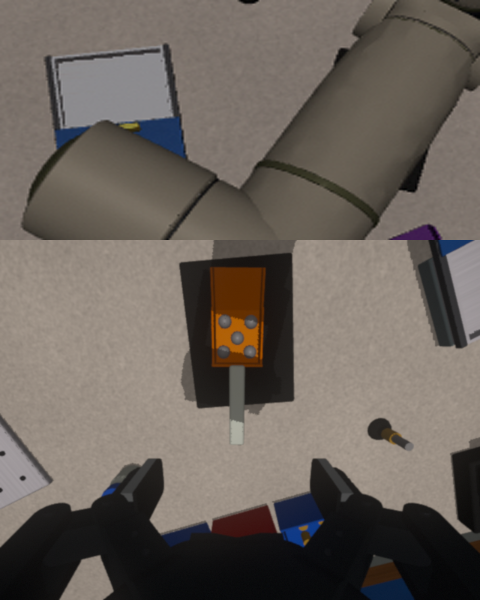

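The crop shows the cover pulled back and the whole tray exposed (wrist view inset below). In the wrist view the handle runs from about (316,170) to (316,271), measured in full-size pixels. I'll now measure the tray and the handle.

Run:
```python
from meas import *
import pickle
f,t=pickle.load(open('f1.pkl','rb'))
m=mask(t,(0,0,110),(180,60,255),(232,172,296,215));c,r=rect(m)
print('tray',r,ray(t,r[0],.03),[ray(t,p,.025)[:2].round(3).tolist() for p in cv2.boxPoints(r)])
g=f['frame']
for row in (180,190,200,210,220,230,240,250,260,268,272,276): 
    print(row,g[row,296:338:2].sum(1)//3)
o=mask(f,(5,150,60),(17,255,255));c,r=rect(o);b=cv2.boxPoints(r);print('pan',b)
x,y,w,h=cv2.boundingRect(c);print(x,y,w,h)
```

```text
tray ((263.5, 193.0), (42.0, 63.0), 90.0) [0.58371101 0.15400476 0.03      ] [[0.641, 0.241], [0.645, 0.072], [0.53, 0.069], [0.526, 0.236]]
180 [23 23 22 21 27 74 93 95 95 95 95 95 95 95 88 55 21 20 22 21 22]
190 [24 24 24 24 28 74 92 95 95 94 96 95 95 95 88 48 21 23 23 23 22]
200 [26 25 27 26 27 74 93 95 95 95 96 95 96 95 88 45 25 24 24 24 25]
210 [29 27 27 27 30 74 93 96 96 96 95 96 96 96 88 45 26 26 27 26 26]
220 [31 31 33 34 37 76 94 96 96 96 97 97 96 96 87 78 79 80 82 80 79]
230 [145 146 147 148 146 100  94  97  97  97  96  97  97  96  93 142 150 136
 119 102 102]
240 [148 144 145 146 144 126 116 149 127 114  99  98  97  97  93 138 144 146
 146 142 143]
250 [151 150 154 154 151 129 156 170 170 170 170 170 170 165 139 142 146 145
 144 143 150]
260 [148 150 148 150 151 129 160 169 168 169 169 168 168 165 141 141 144 146
 152 149 150]
268 [150 149 149 149 148 128 147 167 167 167 167 167 166 162 140 145 144 141
 142 147 147]
272 [146 149 149 149 147 140 144 148 147 149 148 143 142 145 137 147 144 144
 143 147 150]
276 [147 149 148 147 148 145 145 148 149 147 150 145 143 145 146 151 150 147
 146 144 145]
pan [[280.  36.]
 [353.  36.]
 [353. 169.]
 [280. 169.]]
280 36 74 134
```

Run:
```python
from h import *
import pickle
f,t=pickle.load(open('f1.pkl','rb'))
print(monitor.sense()['position'])
e=ray(f,(316,270.5),.064);m=ray(f,(316,190),.064);d=(m-e)[:2];print('end',e,'mid',m,'yaw',np.degrees(np.arctan2(-d[1],-d[0])))
d/=np.linalg.norm(d);print('grip',e[:2]+d*.061,'origin',e[:2]+d*.159)
for r in (36,169): print(ray(f,(316.5,r),.028 if r==36 else .054))
for p in [(280,169),(353,169)]:print(ray(f,p,.05))
O=np.array([.5588,.1522]);u=np.array([.989,.146]);v=np.array([-.146,.989])
g=t['frame'].copy()
for a,b,z in [(.054,.067,.044),(.054,-.067,.044),(.057,0,.044),(-.054,-.067,.044),(-.176,.075,.044),(-.176,-.075,.044),(-.069,0,.076)]:
    p=proj(t,[*(O+a*u+b*v),z]);print(a,b,p.round(1));cv2.circle(g,tuple(int(round(x*8)) for x in p),8,(255,0,0),-1,shift=3)
cv2.imwrite('pics/c3.png',cv2.cvtColor(cv2.resize(g[170:280,210:320],None,fx=5,fy=5,interpolation=cv2.INTER_NEAREST),cv2.COLOR_RGB2BGR))
```

```text
[ 0.60013033 -0.21606833  0.23992183]
end [ 0.65482142 -0.23399677  0.064     ] mid [ 0.5759352 -0.2077847  0.064    ] yaw -18.38045652646931
grip [ 0.59693342 -0.21476192] origin [ 0.50393303 -0.18386004]
[ 0.44240639 -0.16279922  0.028     ]
[ 0.55802031 -0.20128556  0.054     ]
[ 0.54695625 -0.23554935  0.05      ]
[ 0.56971861 -0.16718218  0.05      ]
0.054 0.067 [235.8 184.2]
0.054 -0.067 [286.3 178.1]
0.057 0 [261.  180.1]
-0.054 -0.067 [291.1 217.8]
-0.176 0.075 [241.6 270.8]
-0.176 -0.075 [299.7 263.5]
-0.069 0 [265.1 224.2]
```

View pics/c3.png

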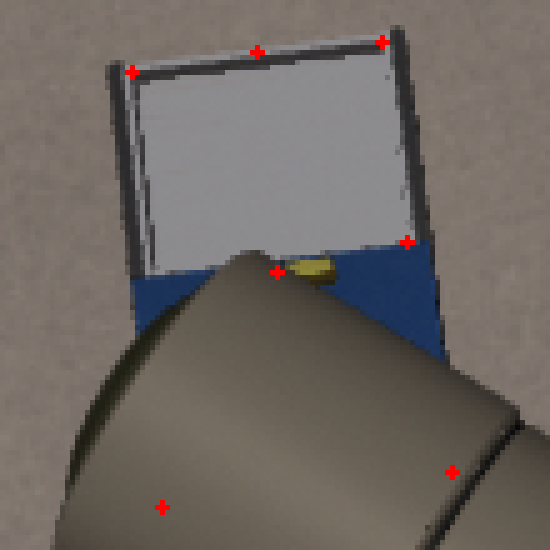

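The projected feeder corners land on the tray rim, so the feeder pose is good. Next I grip the scoop and lift it.

Run:
```python
from h import *
q=quat(np.radians(-18.4),0,True)
env.reach([.597,-.2148,.14],q)
print(env.movel([.597,-.2148,.034],velocity=.12,guard=12))
env.close_gripper(effort=100)
s=monitor.sense();print(s['clock'],s['position'],s['finger_gap'],s['gripper_force'])
p=s['position']
env.movel([p[0],p[1],.144],velocity=.07)
w=snap('wrist','w2.png');t=snap('scene','s2.png')
s=monitor.sense();print(s['clock'],s['position'],s['finger_gap'],s['contact_force'],s['ft_torque'])
a=cv2.resize(cv2.cvtColor(w['frame'],cv2.COLOR_RGB2BGR),(400,300))
b=cv2.cvtColor(t['frame'],cv2.COLOR_RGB2BGR)[180:420,180:500]
cv2.imwrite('pics/c4.png',np.hstack([a,cv2.resize(b,(400,300))]))
```

```text
False
10.0083 [ 0.59710683 -0.21482094  0.03428475] 0.2196115180604603 97.4753987789154
11.8333 [ 0.59702283 -0.2147473   0.14370833] 0.21513592118309233 [ 0.76133963  0.08507653 -2.06918744] [-0.09791    -0.1543298  -0.04307992]
```

View pics/c4.png

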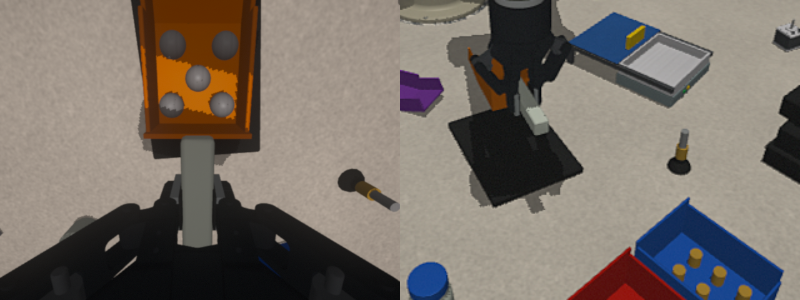

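The wrist view shows the scoop held square by the handle with five balls at rest near the back wall, and the scene view shows it clear of the pad. Next I carry it over and pour.

```bash
cat > pour.py <<'E'
from h import *
fy=np.radians(8.4);O=np.array([.5588,.1522]);u=np.array([np.cos(fy),np.sin(fy)]);v=np.array([-u[1],u[0]])
Y=fy-np.pi/2
def pose(x,y,zlip,tilt,yaw=Y):
    P=np.array([*(O+x*u+y*v),zlip])
    return P+R.from_euler('ZY',[yaw,-tilt]).apply([.166,0,.006]),quat(yaw,tilt,True)
def go(x,y,z,t,vel):
    p,q=pose(x,y,z,t);env.movel(p,velocity=vel,frame=q)
E
python3 - <<'E'
from pour import *
q0=R.from_quat
p0=np.array([.597,-.2148,.144]);p1,_=pose(.006,-.06,.128,-.04)
y0=np.radians(-18.4)
for k in (1/3,2/3,1):
    env.movel(p0+(p1-p0)*k,velocity=.06,frame=quat(y0+(Y-y0)*k,-.04*k,True))
go(.006,-.045,.085,0,.06)
w=snap('wrist','w3.png');t=snap('scene','s3.png')
print(monitor.sense()['clock'])
a=cv2.resize(cv2.cvtColor(w['frame'],cv2.COLOR_RGB2BGR),(400,300))
b=cv2.cvtColor(t['frame'],cv2.COLOR_RGB2BGR)[130:340,260:540]
cv2.imwrite('pics/c5.png',np.hstack([a,cv2.resize(b,(400,300))]))
E
```

```text
15.6167
```

View pics/c5.png

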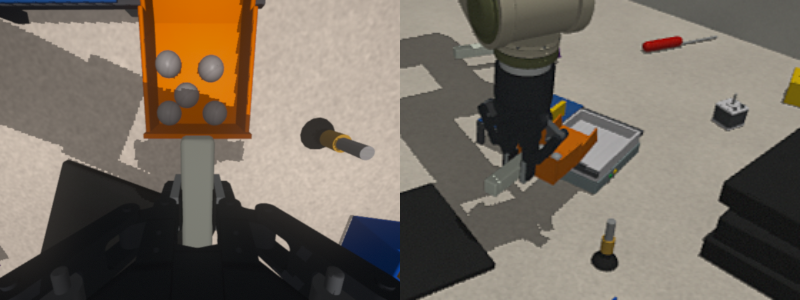

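All five balls are still in the scoop, and its nose hangs over the near-right side of the tray. Now the pour.

Run:
```python
from pour import *
go(.006,-.038,.062,.20,.04)
for t,z,vel in [(.26,.058,.02),(.32,.057,.012),(.38,.057,.012),(.46,.057,.015),(.55,.057,.02),(.68,.058,.03)]:
    go(.006,-.038,z,t,vel)
env.hold(.5)
s=monitor.sense();print(s['clock'],s['contact_force'],s['ft_torque'])
w=snap('wrist','w4.png');t=snap('scene','s4.png')
a=cv2.resize(cv2.cvtColor(w['frame'],cv2.COLOR_RGB2BGR),(400,300))
b=cv2.cvtColor(t['frame'],cv2.COLOR_RGB2BGR)[160:295,320:500]
cv2.imwrite('pics/c6.png',np.hstack([a,cv2.resize(b,(400,300))]))
```

```text
21.8167 [ 0.14635685  0.88888018 -1.63235092] [ 4.41527163e-01  1.29233621e-04 -1.50362988e-02]
```

View pics/c6.png

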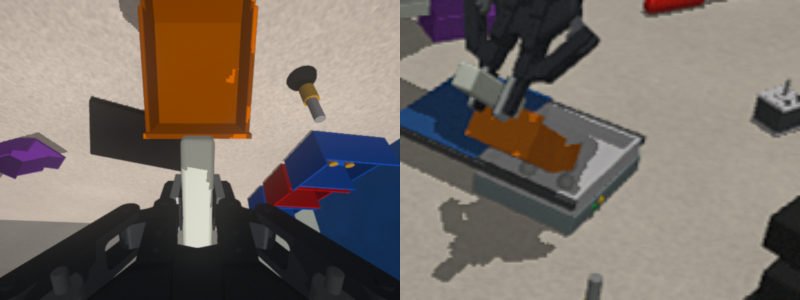

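The wrist view shows the pan empty, and balls are visible in the tray at about (565,180) in the crop. I level the scoop, lift it and count the balls.

Run:
```python
from pour import *
go(.006,-.038,.074,.6,.04)
go(.006,-.045,.077,.25,.06)
go(.006,-.05,.09,0,.08)
go(.006,-.07,.128,0,.12)
t=snap('scene','s5.png')
p1,_=pose(.006,-.07,.128,0);p0=np.array([.597,-.2148,.144]);y0=np.radians(-18.4)
for k in (.5,1):
    env.movel(p1+(p0-p1)*k,velocity=.1,frame=quat(Y+(y0-Y)*k,0,True))
t2=snap('top','top5.png');w=snap('wrist','w5.png')
print(monitor.sense()['clock'])
c=lambda f,y0,y1,x0,x1:cv2.resize(cv2.cvtColor(f['frame'],cv2.COLOR_RGB2BGR)[y0:y1,x0:x1],(400,300),interpolation=cv2.INTER_CUBIC)
cv2.imwrite('pics/c7.png',np.vstack([np.hstack([c(t,160,295,320,500),c(t2,165,240,220,320)]),np.hstack([c(w,0,480,0,640),c(t2,130,290,330,540)])]))
```

```text
26.2833
```

View pics/c7.png

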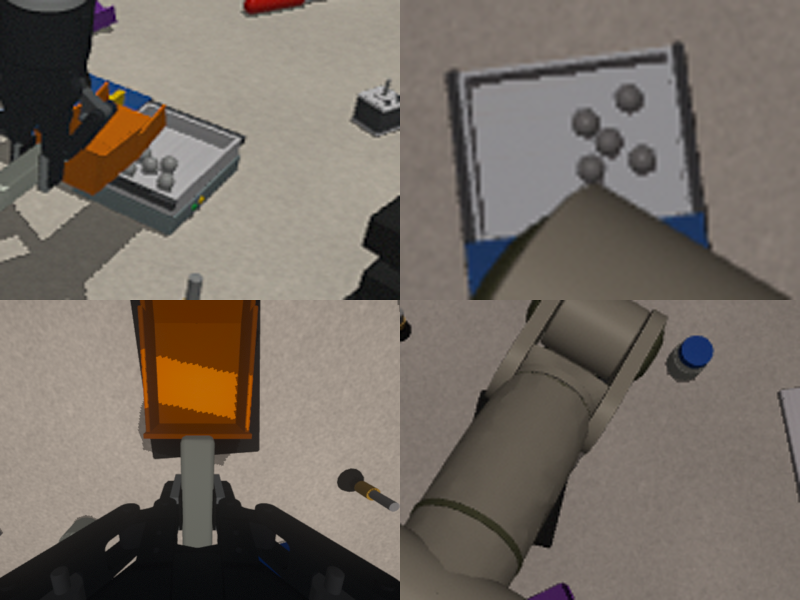

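All five balls lie in the tray (top crop, upper right) and the pan is empty. I set the scoop back on the pad.

Run:
```python
from h import *
env.movel([.597,-.2148,.05],velocity=.1)
print(env.movel([.597,-.2148,.0345],velocity=.02,guard=6))
print(monitor.sense()['position'],monitor.sense()['contact_force'])
env.release();env.hold(.3)
env.movel([.597,-.2148,.2],velocity=.12)
w=snap('wrist','w6.png')
env.reach([.25,-.40,.30],quat(np.radians(-18.4),0,True))
t=snap('top','top6.png');s=snap('scene','s6.png');print(monitor.sense()['clock'])
c=lambda f,y0,y1,x0,x1:cv2.resize(cv2.cvtColor(f['frame'],cv2.COLOR_RGB2BGR)[y0:y1,x0:x1],(400,300),interpolation=cv2.INTER_CUBIC)
cv2.imwrite('pics/c8.png',np.vstack([np.hstack([c(t,130,280,230,430),c(w,0,480,0,640)]),np.hstack([c(s,170,365,200,460),c(s,0,480,0,640)])]))
```

```text
False
[ 0.59705775 -0.21484438  0.03455005] [ 0.15373656  0.31445661 -1.60482093]
32.4417
```

View pics/c8.png

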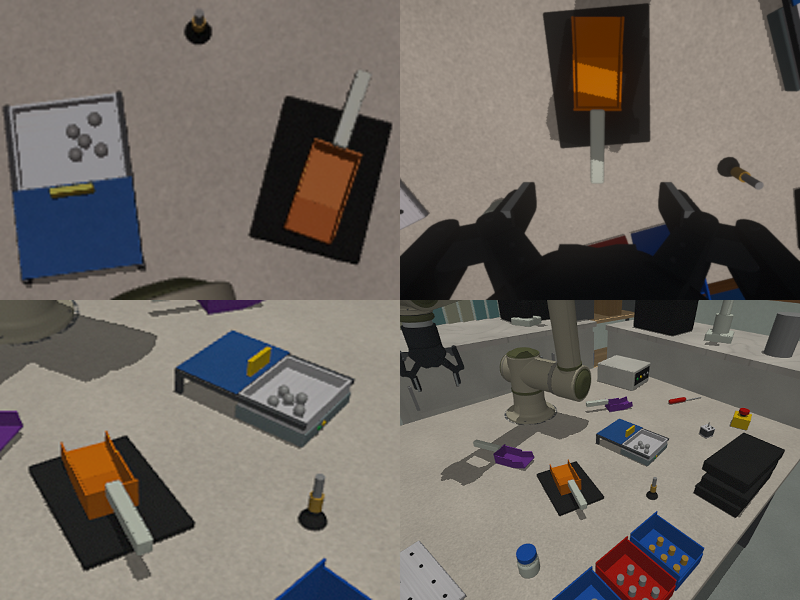

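The picture shows the cover open, five balls in the tray, the empty scoop level on the pad, the arm clear of everything, and the bystanders in place.

```bash
python3 -c "
from h import *
print(job.hand_in())"
```

```text
the job is handed in; nothing more can be done
None
```

The job is handed in at about 32 s of the 64 s limit: the final pictures show the cover open, all five balls in the tray, the empty scoop upright on its pad and the motor, suction cup and jar where they were; the hand-in call returned no verdict.

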